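# Load a bench filter holder and screw its locking ring down

## Robot

A 6-joint arm with a two-finger parallel gripper is mounted at the origin on the work surface. World frame = base frame: x ahead of the robot, y to its left, z up, the work surface at z = 0. Lengths are in m, angles in degrees, forces in N, time in s.
With the tool pointing down it reaches from about 0.375 to 0.9 m from the base axis. Payload 3.1 kg.
Tool frame: the origin (TCP) lies between the finger pads; the fingertips stand 22 mm ahead of it and the grasp point (between the pads) lies 3 mm ahead of it (bot.tip_extent is the distance from the TCP to the fingertips, in m); y points along the fingers, z is the direction in which the jaws open and shut, and the axes are right-handed (so a half turn about y gives the same grasp; the last joint's range is limited). The gripper opens to 87 mm and grips with 3 to 60 N. Pads are 19 mm wide; open, the fingers measure 117 mm over their backs; the gripper's body (75 mm by 190 mm) begins 51 mm behind the grasp point.
Start: joints at [-76.06, 30.224, 82.088, -0, 67.689, -10.227], TCP at [0.256, -0.57, 0.245] pointing down, gripper open.
Joint ranges: [-176.69, 176.69], [-43.24, 126.21], [12.49, 139.97], [-82, 262], [0, 151.66], [-163.58, 163.58]. Speed limits (degrees/s): [159.86, 159.86, 180, 180, 180, 180].

## Interface

Orientations are given as a 3x3 rotation matrix whose columns are the frame's x, y, z axes.
In Python, from rig import bot, eyes, models gives the robot as it stands. The module is installed in compiled form; this text tells all that it offers.
- The arm moves only by the tool arm_command, never from a script. Its arguments are lists of equal length, an entry for each row: "translation": the shift along the tool's x, y, z each as a share of 0.08 m, from -1 to 1, a list of three; "rotation": the turn, a rotation vector about the tool's x, y, z each as a share of 60 degrees, from -1 to 1, a list of three; "grip": the closure, from -1 (fully open) to 1 (shut), so that 0 is half open. In form: {"translation": [[x, y, z], ...], "rotation": [[rx, ry, rz], ...], "grip": [grip, ...]}. A call has 1 to 5 rows; each row is the pose to reach, as a shift and turn from the pose commanded when the call began, along the tool's axes at that moment; what a row does not reach only later rows make up. A row lasts 1/10 s, in which the tool goes at most 50 mm and 8.59 degrees, less where a joint would pass 70% of its speed; a pose out of reach is approached as far as the arm can. A call with a number of a shift or a turn outside -1 to 1 is refused whole. A call with a gripper value outside its range is refused whole. The fingers move at their own pace and stop on an object; the grip force is fixed at half the most. Time passes only in rows, so rows that repeat a pose let the fingers close. It gives the time, the measured TCP pose, the force and the opening at its end, in the units of the state.
- bot.read_state(): the state, without advancing time (a new reading comes with each control period).
- eyes.capture(name): name is "scene" or "side" or "wrist"; returns a dict with "image" (400x640x3 uint8, blue, green, red), "mtx" (3x3 intrinsics, pixels), "dist_coeffs" ([k1, k2, p1, p2, k3] as OpenCV has them; the pictures are not rectified), "rvec" (rotation vector, rad) and "tvec" (3), from world to camera coordinates, as OpenCV has them; the wrist camera has in their place "hand_eye" (4x4, takes a point from camera to tool coordinates, whose origin is the TCP and whose axes are the tool frame's). Camera axes: x right, y down, z forward; pixel columns grow to the right and rows downward; lengths in m; the calibration is good to about 2 mm. A picture is of the moment at which its call begins: read the wrist's pose just before it. There is no depth.
- bot.hand_in(): hands the job in, once; it reports no verdict.
Trained networks look in the newest picture that a camera, given by its name, has taken for a name from the list of things; names that differ only in an ending like _2 or _b are one class to them, and where a whole thing is asked for, a point or a joint stands for the part that bears it (a point fixed in the world has none). Each returns a list of dicts, best first, with "conf" (0 to 1); they miss things now and then, are a little off and sometimes report something else, mostly with a low value. They report only what shows in the picture. A call takes as long as a camera call. They do not tell look-alikes from the thing itself.
- models.recognise(camera, thing): "extent" ([left, top, right, bottom] as shares, 0 to 1, of the picture: columns of its width, rows of its height, round what is visible of it).
- models.spot_point(camera, thing): "point" ([column, row] as shares, 0 to 1, of the picture: columns of its width, rows of its height: a listed point, or the origin of a listed thing).
The state is a dict: "time_s": time; "joint_positions": joint angles; "qvel": joint speeds; "tau": joint torques, N m; "position": TCP position; "tcp_rot": TCP orientation; "force": force on the tool from outside, world axes, zero at the start; "moment": the same for the moment, N m; "opening": opening from 0.0 (shut) to 1.0 (fully open).
Only numpy, scipy, OpenCV 4.12 (cv2) and the standard library are available. Lean on these libraries where they do the work, as an engineer would, in place of code of your own. Each camera call takes 0.05 s, during which the arm holds its last target. There are 200 camera calls.

## Task

Load the steel filter holder: drop the perforated disc flat into its barrel, then the grey cover on top of the disc, both with their knobs up. Then set the aluminium locking ring over the barrel with its handle bar in line with the two black marks on the base, and screw it clockwise (seen from above) to the stop, so that it clamps the stack and stays tight when you let go. Do not disturb the other things on the bench.

Things in the scene. Friction and masses are not known exactly. Their poses are not given: they have to be found in the camera images.
- holder: Steel filter holder, fixed: round base 140 mm across, 6 mm thick, with an open barrel on it, inner diameter 86 mm, outer 94 mm, mouth 54 mm above the bench. Origin: centre of the base's underside; z up the barrel's axis. Two black marks on the base show its +x and -x: there lie the centres of the two gaps between the ribs on the barrel's outside.
- mouth (a point): Centre of the barrel's mouth. The two ribs outside reach 53 mm from the axis; each gap is 38 degrees wide either side of the holder's +x or -x. The ring's pins go down the gaps. Turned clockwise (from above) they run under ribs that slope down from 38 to 72 degrees, are level after that and end in a stop at 93 degrees; counter-clockwise there is a stop at 34 degrees.
- seat (a joint): Sprung plate on the barrel's floor, its top 12 mm above the bench when up. Value: how far it is pressed down, m; 0 = up, at most 0.006. It carries the three parts without sinking (preload about 8.4 N, then 0.3 N per mm); screwing the ring home presses it down about 3 mm.
- disc_mid (a point): Perforated steel disc, 80 mm across, 8 mm thick, lower edge chamfered, with a round central knob on top 16 mm across and 24 mm tall; 32 mm tall in all, 120 g. Stands knob up on the bench. This point: on its axis, half-way up (16 mm above its underside); z along the knob. Seated, its underside is 12 mm above the bench.
- cover_mid (a point): Grey plastic cover, an upturned cup 80 mm across, 40 mm tall, hollow below (68 mm across, 34 mm deep: the disc's knob fits inside), with a round knob on top 18 mm across, 24 mm tall; 64 mm tall in all, 180 g. Stands knob up. This point: on its axis, 32 mm above its underside; z along the knob. Seated on the disc, its underside is 20 mm above the bench.
- ring_mid (a point): Aluminium locking ring, 120 mm across, 72 mm tall with its handle, 250 g: a skirt 26 mm deep (111 mm inside) under a flat top 6 mm thick with a 60 mm hole. This point: on its axis, half-way up (36 mm above its underside), z up. Resting on the cover, not yet turned, its underside is 34 mm above the bench; screwed home, 31 mm.
- ring_bar (a point): Centre of the ring's straight handle bar, on the ring's axis, 63 mm above its underside. The bar lies along the ring's x: 106 mm long, 12 mm wide (y), 18 mm high (54 to 72 mm above the underside). Two 7 mm round pins inside the skirt, 5 mm above its lower edge, lie at the ring's +x and -x, below the bar's ends.
- amber_jar: Bystander, to be left alone: amber glass jar, 60 mm across, 85 mm tall. Origin: on its underside.
- white_bottle: Bystander, to be left alone: white plastic bottle, 52 mm across, 100 mm tall. Origin: on its underside.
- tablet_box: Bystander, to be left alone: flat cardboard box, 100 x 60 x 30 mm. Origin: on its underside.
- mortar: Bystander, to be left alone: white ceramic bowl, 100 mm across, 60 mm tall. Origin: on its underside.
- spatula: Bystander, to be left alone: steel-bladed spatula, 190 mm long, lying flat. Origin: in the tool, near its middle.
There are look-alikes about, which are no part of the job. Leave any blue look-alike of the part that bears ring_mid alone. Leave any red look-alike of the part that bears cover_mid alone.

How it is judged (in metres and radians):
On the way, in this order (a step that is already met when the one before it is completed fails the run):
1. the disc lies flat on the seat in the barrel (horizontal distance between disc_mid and holder below 0.006 m and z of disc_mid in the frame of holder below 0.031 m and angle between disc_mid's own z axis and vertical below 0.1 rad), for 0.2 s.
2. the cover stands on the disc in the barrel (all of step 1 and horizontal distance between cover_mid and holder below 0.006 m and z of cover_mid in the frame of holder below 0.055 m and angle between cover_mid's own z axis and vertical below 0.1 rad), for 0.2 s.
At the end, for the whole second after the job is handed in: Disc flat in the barrel and cover on it, each within 6 mm of the axis; the ring level over the barrel (within 6 mm), turned at least 63 degrees from the marks, its underside less than 33 mm above the bench, pressing the sprung seat down at least 2 mm, at rest (all of step 2 and horizontal distance between ring_mid and holder below 0.006 m and z of ring_mid in the frame of holder below 0.069 m and angle between ring_mid's own z axis and vertical below 0.08 rad and angle between the x axis of ring_mid and the x axis of holder, either way round above 1.1 rad and value of joint seat above 0.002 m and linear speed of ring below 0.02 m/s and angular speed of ring below 0.1 rad/s); the robot touches nothing.
It fails at once if a bystander was moved by more than 30 mm (distance of any of amber_jar, white_bottle, tablet_box, mortar, spatula from where it was at the start of the episode above 0.03 m).
It also fails if it takes over 72 s, if anything falls off the work surface, if the arm or the gripper's body presses on something with over 40 N, if the wrist force passes 120 N, or if a joint passes its speed limit or range.

## Working session

There is one attempt and no reset: what is moved stays moved. The work goes in short steps, Python scripts to look and compute and a tool call to move; the robot and the scene stay as the last step left them, time stands still between calls to the robot, and variables do not carry over. Pictures are saved under pics/ and viewed, about 8 in all and at most 12, crops included, and the job is handed in when it is done.

Besides the shell and the picture viewer there is one more tool, called after "Emit:" by a JSON object that holds its "method" and its "body". arm_command: Moves the arm, as the interface text tells. Shift numbers are shares of 0.08 m and turn numbers shares of 60 degrees, none past 1 either way. Its arguments: {"type":"object","properties":{"translation":{"type":"array"},"rotation":{"type":"array"},"grip":{"type":"array"}},"required":["translation","rotation","grip"]}

```bash
mkdir -p pics
cat > h.py <<'E'
import numpy as np, cv2
from rig import bot, eyes, models
W,H=640,400
def world_ray(cap,uv,st=None):
    p=cv2.undistortPoints(np.array([[uv]],float),np.array(cap["mtx"],float),np.array(cap["dist_coeffs"],float))[0,0]
    d=np.array([p[0],p[1],1.])
    if "rvec" in cap:
        R=cv2.Rodrigues(np.array(cap["rvec"],float))[0];t=np.array(cap["tvec"],float).ravel()
        return -R.T@t, R.T@d
    he=np.array(cap["hand_eye"]);Rt=np.array(st["tcp_rot"]);p0=np.array(st["position"])
    return p0+Rt@he[:3,3], Rt@he[:3,:3]@d
def at_z(cap,uv,z,st=None):
    o,d=world_ray(cap,uv,st);return o+d*(z-o[2])/d[2]
def project(cap,P,st=None):
    P=np.array(P,float).reshape(-1,3)
    if "rvec" in cap: rv,tv=np.array(cap["rvec"],float),np.array(cap["tvec"],float)
    else:
        T=np.eye(4);T[:3,:3]=st["tcp_rot"];T[:3,3]=st["position"];T=np.linalg.inv(T@np.array(cap["hand_eye"]))
        rv,tv=cv2.Rodrigues(T[:3,:3])[0],T[:3,3]
    return cv2.projectPoints(P,rv,tv,np.array(cap["mtx"],float),np.array(cap["dist_coeffs"],float))[0][:,0]
def shot(name):
    st=bot.read_state();return st,eyes.capture(name)
E
python3 - <<'E'
from h import *
np.set_printoptions(precision=4,suppress=True)
zs=dict(holder=0,mouth=.054,disc_mid=.016,cover_mid=.032,ring_mid=.036,ring_bar=.063,amber_jar=0,white_bottle=0,tablet_box=0,mortar=0,spatula=.005)
s=bot.read_state();print(s["time_s"],s["position"],np.array(s["tcp_rot"]),s["force"],s["opening"])
ims=[]
for c in ["scene","side"]:
    st,cap=shot(c);cv2.imwrite(f"pics/{c}0.png",cap["image"])
    o,_=world_ray(cap,(320,200));print(c,"cam at",o)
    for n,z in zs.items():
        for r in models.spot_point(c,n)[:3]:
            uv=np.array(r["point"])*[W,H];print(c,n,round(r["conf"],2),uv.round(1),at_z(cap,uv,z)[:2])
E
```

```text
0.0 [ 0.2557 -0.5695  0.2436] [[-0.9124 -0.0005  0.4094]
 [-0.4094  0.0021 -0.9124]
 [-0.0004 -1.     -0.0022]] [ 0.854  -0.4338  0.4773] 0.9991179126046519
scene cam at [1.0691 0.5784 0.774 ]
scene holder 0.87 [321.  215.3] [0.5349 0.0023]
scene mouth 0.88 [323.7 201.6] [0.5308 0.0066]
scene disc_mid 0.8 [409.4 246.5] [0.4451 0.2481]
scene cover_mid 0.94 [289.5 157. ] [ 0.4577 -0.2426]
scene cover_mid 0.91 [319.1 142.1] [ 0.326  -0.2467]
scene ring_mid 0.96 [391.3 198.8] [0.3594 0.1076]
scene ring_bar 0.74 [395.3 184.5] [0.3291 0.0913]
scene ring_bar 0.55 [356.3 262. ] [0.6175 0.2186]
scene amber_jar 0.9 [238.2 202.6] [ 0.6877 -0.1939]
scene white_bottle 0.53 [274.9 143. ] [ 0.4197 -0.3775]
scene tablet_box 0.65 [276.1 144.5] [ 0.422  -0.3671]
scene tablet_box 0.56 [433.7 309.4] [0.5387 0.3996]
scene mortar 0.57 [282.9 273.3] [0.7417 0.0951]
scene spatula 0.92 [228.5 161.5] [ 0.6069 -0.3806]
side cam at [-0.2548  0.812   0.7812]
side mouth 0.98 [313.  194.2] [ 0.5489 -0.0009]
side disc_mid 0.57 [271.5 263.3] [0.442 0.24 ]
side disc_mid 0.26 [242.9 197.5] [0.7126 0.1142]
side cover_mid 0.57 [430.5 200.7] [ 0.3285 -0.2412]
side cover_mid 0.55 [391.7 181.6] [ 0.4655 -0.2437]
side cover_mid 0.25 [315.9 193.4] [ 0.5707 -0.0344]
side ring_mid 0.9 [339.9 247.5] [0.356  0.0984]
side ring_mid 0.89 [231.2 224.4] [0.608  0.2311]
side ring_bar 0.7 [340.4 240.8] [0.3502 0.1049]
side ring_bar 0.68 [231.2 213.3] [0.615  0.2237]
side amber_jar 0.57 [324.  167.7] [ 0.6972 -0.1976]
side amber_jar 0.55 [384.8 161.3] [ 0.5917 -0.3754]
side tablet_box 0.74 [190.9 278.1] [0.5434 0.3957]
side mortar 0.89 [240.8 197.8] [0.7356 0.1048]
side spatula 0.48 [386.3 163.3] [ 0.5746 -0.3606]
side spatula 0.27 [231.7 223.2] [0.6473 0.2027]
```

View pics/scene0.png

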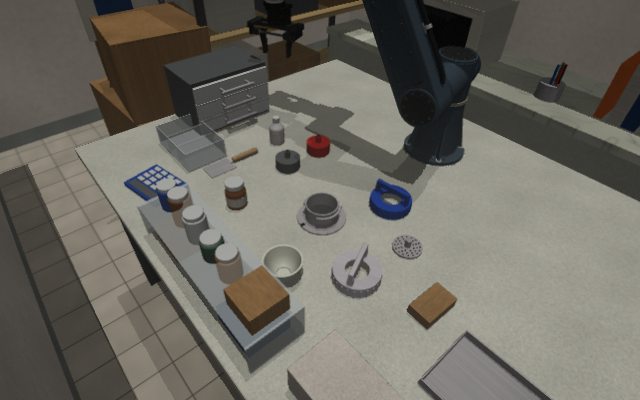

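View pics/side0.png

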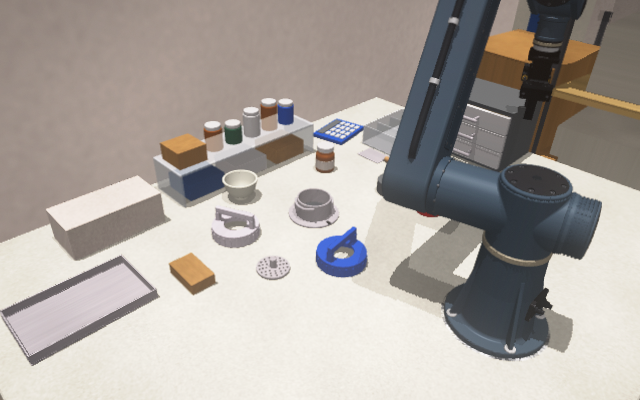

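The scene shows the aluminium ring at about (357,270) and the disc at (408,246). The grey cover is at (288,161) beside the red look-alike at (318,146), and the holder is at (322,210) beside the blue ring at (391,200). In the side view the grey cover is hidden by the arm; the ring is at (235,225) and the disc at (273,266).

Emit:
{"method": "arm_command", "body": {"translation": [[0,0,0],[0,0,0],[0,0,0],[0,0,0]], "rotation": [[0,0.14,0],[0,0.28,0],[0,0.403,0],[0,0.403,0]], "grip": [-1,-1,-1,-1]}}

```text
time_s: 1.6
position: [0.2559, -0.5702, 0.2446]
tcp_rot: [[-1.0, 0.0, 0.0], [-0.0, -0.0, -1.0], [-0.0, -1.0, 0.0]]
force: [0.4, 0.5, 0.7]
opening: 1.001
```

Emit:
{"method": "arm_command", "body": {"translation": [[-0.25,-0.2,-0.5],[-0.5,-0.4,-1]], "rotation": [[0,0,0],[0,0,0]], "grip": [-1,-1]}}

```text
time_s: 1.8
position: [0.2956, -0.4899, 0.276]
tcp_rot: [[-1.0, -0.0, 0.0], [-0.0, 0.002, -1.0], [0.0, -1.0, -0.002]]
force: [0.5, 0.1, 0.4]
opening: 1.0
```

Emit:
{"method": "arm_command", "body": {"translation": [[-0.25,-0.2,-0.5],[-0.5,-0.4,-1]], "rotation": [[0,0,0],[0,0,0]], "grip": [-1,-1]}}

```text
time_s: 2.0
position: [0.3364, -0.4087, 0.3091]
tcp_rot: [[-1.0, 0.0, 0.002], [-0.002, 0.0, -1.0], [-0.0, -1.0, -0.0]]
force: [0.9, -0.1, 0.3]
opening: 1.005
```

Emit:
{"method": "arm_command", "body": {"translation": [[-0.25,0,-0.5],[-0.5,0,-1],[-0.5,0,-1],[-0.5,0,-1]], "rotation": [[0,0,0],[0,0,0],[0,0,0],[0,0,0]], "grip": [-1,-1,-1,-1]}}

```text
time_s: 2.4
position: [0.3764, -0.3295, 0.3089]
tcp_rot: [[-1.0, 0.0, 0.004], [-0.004, -0.001, -1.0], [-0.0, -1.0, 0.001]]
force: [-0.5, -0.6, -0.1]
opening: 0.999
```

```bash
cat > look.py <<'E'
import sys
from h import *
np.set_printoptions(precision=4,suppress=True)
zs=dict(holder=0,mouth=.054,disc_mid=.016,cover_mid=.032,ring_mid=.036,ring_bar=.063)
s,cap=shot("wrist");cv2.imwrite(f"pics/{sys.argv[1]}.png",cap["image"])
print(s["time_s"],s["position"],np.array(s["tcp_rot"]).round(3).tolist(),np.array(s["joint_positions"]).round(1),s["opening"],s["force"])
o,d=world_ray(cap,(320,200),s);print("cam",o,d)
for n in sys.argv[2:]:
    for r in models.spot_point("wrist",n)[:3]:
        uv=np.array(r["point"])*[W,H];print(n,round(r["conf"],2),uv.round(1),at_z(cap,uv,zs[n],s)[:2])
E
python3 look.py w1 cover_mid holder mouth
```

```text
2.4 [ 0.3764 -0.3295  0.3089] [[-1.0, 0.0, 0.004], [-0.004, -0.001, -1.0], [-0.0, -1.0, 0.001]] [-54.   16.1  94.9  -0.   68.9  35.8] 0.9994490522570417 [-0.4836 -0.5974 -0.0847]
cam [ 0.4583 -0.3287  0.4489] [-0.3016 -0.0098 -0.9534]
cover_mid 0.92 [252.1 200.3] [ 0.3257 -0.2467]
cover_mid 0.65 [240.9  86.1] [ 0.464  -0.2409]
holder 0.89 [38.3 24.5] [0.5366 0.0071]
```

View pics/w1.png

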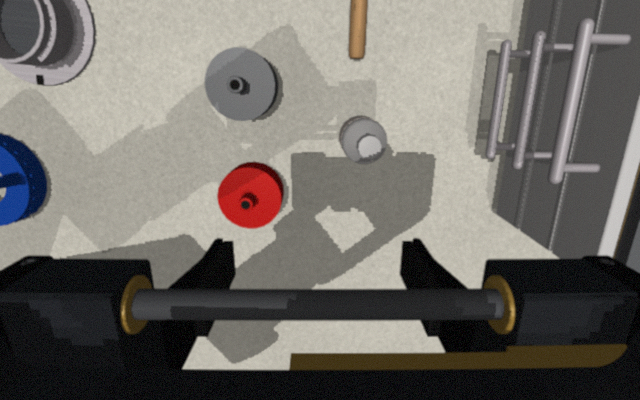

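The wrist view shows the grey cover at (240,84) and the red one at (250,195). The holder is at top left, with a black mark at (40,79). Next I'll look over the holder and then the disc.

Emit:
{"method": "arm_command", "body": {"translation": [[-0.1,0,-0.5],[-0.2,0,-1]], "rotation": [[0,0,0],[0,0,0]], "grip": [-1,-1]}}

```text
time_s: 2.8
position: [0.3918, -0.2516, 0.3082]
tcp_rot: [[-1.0, 0.0, -0.005], [0.005, 0.0, -1.0], [-0.0, -1.0, -0.0]]
force: [0.9, 0.7, 0.0]
opening: 1.0
```

Emit:
{"method": "arm_command", "body": {"translation": [[-0.1,0,-0.5],[-0.2,0,-1]], "rotation": [[0,0,0],[0,0,0]], "grip": [-1,-1]}}

```text
time_s: 3.0
position: [0.408, -0.1702, 0.3084]
tcp_rot: [[-1.0, 0.0, -0.003], [0.003, -0.0, -1.0], [-0.0, -1.0, 0.0]]
force: [0.6, -0.9, 0.2]
opening: 0.999
```

Emit:
{"method": "arm_command", "body": {"translation": [[-0.1,0,-0.5],[-0.2,0,-1]], "rotation": [[0,0,0],[0,0,0]], "grip": [-1,-1]}}

```text
time_s: 3.2
position: [0.4243, -0.09, 0.3086]
tcp_rot: [[-1.0, 0.0, -0.002], [0.002, -0.0, -1.0], [-0.0, -1.0, 0.0]]
force: [1.1, -0.3, -0.7]
opening: 1.0
```

Emit:
{"method": "arm_command", "body": {"translation": [[-0.1,0,-0.5],[-0.2,0,-1],[-0.2,0,-1],[-0.2,0,-1]], "rotation": [[0,0,0],[0,0,0],[0,0,0],[0,0,0]], "grip": [-1,-1,-1,-1]}}

```text
time_s: 3.6
position: [0.4404, -0.0106, 0.3085]
tcp_rot: [[-1.0, -0.0, 0.001], [-0.001, -0.001, -1.0], [0.0, -1.0, 0.001]]
force: [0.7, -0.1, -0.5]
opening: 0.998
```

```bash
python3 look.py w2 holder mouth disc_mid ring_mid ring_bar
```

```text
3.6 [ 0.4404 -0.0106  0.3085] [[-1.0, -0.0, 0.001], [-0.001, -0.001, -1.0], [0.0, -1.0, 0.001]] [-15.9  10.9 102.3  -0.   66.7  74. ] 0.9981523087101927 [ 0.7259 -0.1063 -0.5277]
cam [ 0.5223 -0.0101  0.4484] [-0.3019 -0.0084 -0.9533]
holder 0.68 [307.5  78.2] [0.5378 0.0018]
mouth 0.96 [299.4  78.7] [0.5354 0.0092]
disc_mid 0.64 [121.4 161.3] [0.4373 0.241 ]
ring_mid 0.84 [107.2   8.4] [0.6098 0.2179]
ring_mid 0.61 [236.6 232.3] [0.3478 0.0942]
ring_bar 0.97 [227.5 240.6] [0.3482 0.0993]
ring_bar 0.95 [91.3  3.3] [0.609  0.2186]
```

View pics/w2.png

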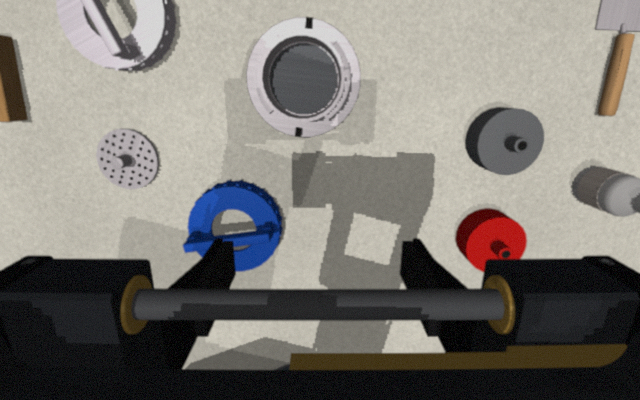

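The holder's marks are at (309,22) and (298,132), so its x axis is close to world x. The disc is at (127,160) and the aluminium ring at (115,25). I'll refine these with circle fits.

```bash
cat >> h.py <<'E'
def fit_circle(cap,c,z,r,st=None,span=.012,inside=None):
    """centre (x,y) of a horizontal circle of radius r at height z: best signed/absolute radial contrast"""
    g=cv2.GaussianBlur(cv2.cvtColor(cap["image"],cv2.COLOR_BGR2GRAY),(0,0),1.).astype(np.float32)
    a=np.linspace(0,2*np.pi,120,endpoint=False);u=np.c_[np.cos(a),np.sin(a)]
    def samp(x,y,rr):
        P=np.c_[x+rr*u[:,0],y+rr*u[:,1],np.full(120,z)];p=project(cap,P,st).astype(np.float32)
        ok=(p[:,0]>1)&(p[:,0]<638)&(p[:,1]>1)&(p[:,1]<398)
        return cv2.remap(g,p[:,:1],p[:,1:],cv2.INTER_LINEAR)[:,0],ok
    def score(x,y):
        A,ok=samp(x,y,r-.0015);B,_=samp(x,y,r+.0015);d=(B-A)[ok]
        d=np.clip(d*inside,-5,40) if inside else np.clip(abs(d),0,40)
        return d.mean()
    best=None;cx,cy=c
    for s,n in [(span,13),(span/6,9)]:
        G=np.linspace(-s,s,n);L=[(score(cx+i,cy+j),cx+i,cy+j) for i in G for j in G];best=max(L);_,cx,cy=best
    return np.array([cx,cy]),best[0]
E
cat > m.py <<'E'
from h import *
np.set_printoptions(precision=4,suppress=True)
s,cap=shot("wrist");im=cap["image"];g=cv2.cvtColor(im,cv2.COLOR_BGR2GRAY).astype(float)
M=[]
for u,v in [(309,22),(298,132)]:
    w=g[v-9:v+10,u-9:u+10];k=w<60;yy,xx=np.nonzero(k);wt=(60-w[k]);uv=(u-9+(xx*wt).sum()/wt.sum(),v-9+(yy*wt).sum()/wt.sum())
    M.append(at_z(cap,uv,.006,s)[:2]);print(uv,k.sum(),M[-1])
d=M[0]-M[1];print("holder",(M[0]+M[1])/2,np.degrees(np.arctan2(d[1],d[0])),np.linalg.norm(d))
for n,c,z,r,i in [("base",(.537,.003),.006,.070,-1),("mouthin",(.537,.003),.054,.043,1),("mouthout",(.537,.003),.054,.047,0),("disc",(.438,.241),.008,.040,-1),("discknob",(.438,.241),.032,.008,0),
  ("cover",(.464,-.241),.04,.04,1),("coverknob",(.464,-.241),.064,.009,0),("ring",(.61,.22),.032,.06,0)]:
    print(n,fit_circle(cap,c,z,r,s,inside=i))
E
python3 m.py
```

```text
(np.float64(307.41638225255974), np.float64(22.29778156996587)) 41 [ 0.5993 -0.0001]
(np.float64(297.270087124879), np.float64(131.47918683446272)) 36 [0.4732 0.0142]
holder [0.5363 0.007 ] -6.4744968856502885 0.12692529441708836
base (array([0.5345, 0.006 ]), np.float32(8.7418785))
mouthin (array([0.537 , 0.0065]), np.float32(40.0))
mouthout (array([0.536 , 0.0005]), np.float32(27.912361))
disc (array([0.438, 0.24 ]), np.float32(9.450773))
discknob (array([0.4435, 0.227 ]), np.float32(33.70362))
cover (array([ 0.4655, -0.239 ]), np.float32(25.029135))
coverknob (array([ 0.468, -0.228]), np.float32(31.234896))
ring (array([0.609, 0.217]), np.float32(24.2086))
```

Emit:
{"method": "arm_command", "body": {"translation": [[0.2,0,-0.5],[0.4,0,-1]], "rotation": [[0,0,0],[0,0,0]], "grip": [-1,-1]}}

```text
time_s: 4.15
position: [0.4084, 0.0693, 0.3085]
tcp_rot: [[-1.0, 0.0, -0.005], [0.005, 0.0, -1.0], [-0.0, -1.0, -0.0]]
force: [1.0, 0.7, 0.2]
opening: 0.999
```

Emit:
{"method": "arm_command", "body": {"translation": [[0.2,0,-0.5],[0.4,0,-1]], "rotation": [[0,0,0],[0,0,0]], "grip": [-1,-1]}}

```text
time_s: 4.35
position: [0.3756, 0.1505, 0.3087]
tcp_rot: [[-1.0, 0.001, -0.002], [0.002, 0.0, -1.0], [-0.001, -1.0, -0.0]]
force: [0.3, 0.1, 0.2]
opening: 1.001
```

Emit:
{"method": "arm_command", "body": {"translation": [[0.2,0,-0.5],[0.4,0,-1],[0.4,0,-1],[0.4,0,-1]], "rotation": [[0,0,0],[0,0,0],[0,0,0],[0,0,0]], "grip": [-1,-1,-1,-1]}}

```text
time_s: 4.75
position: [0.3439, 0.23, 0.3086]
tcp_rot: [[-1.0, 0.0, 0.002], [-0.002, -0.001, -1.0], [-0.0, -1.0, 0.001]]
force: [0.6, -0.9, -0.1]
opening: 0.998
```

```bash
python3 look.py w3 disc_mid ring_mid ring_bar
cat > m2.py <<'E'
from h import *
np.set_printoptions(precision=4,suppress=True)
s,cap=shot("wrist")
for n,c,z,r,i in [("disc",(.438,.241),.008,.040,-1),("discbot",(.438,.241),.002,.040,0),("discknob",(.438,.241),.032,.008,0),("ring",(.61,.22),.032,.06,0),("ringhole",(.61,.22),.032,.03,0)]:
    print(n,fit_circle(cap,c,z,r,s,inside=i,span=.008))
E
python3 m2.py
```

```text
4.75 [0.3439 0.23   0.3086] [[-1.0, 0.0, 0.002], [-0.002, -0.001, -1.0], [-0.0, -1.0, 0.001]] [ 18.2   8.5 105.5  -0.   66.  108.1] 0.9984270907455689 [ 0.6083 -0.8599 -0.137 ]
cam [0.4258 0.2305 0.4486] [-0.3013 -0.0086 -0.9535]
disc_mid 0.88 [308.1  77.6] [0.4416 0.2414]
ring_mid 0.67 [427.8 159.6] [0.3471 0.096 ]
ring_bar 0.81 [430.2 163.1] [0.3482 0.1017]
disc (array([0.438 , 0.2393]), np.float32(11.481803))
discbot (array([0.4383, 0.2393]), np.float32(13.098902))
discknob (array([0.4357, 0.2347]), np.float32(24.885294))
ring (array([0.6007, 0.2107]), np.float32(nan))
ringhole (array([0.6007, 0.2107]), np.float32(nan))h.py:34: RuntimeWarning: Mean of empty slice.
  return d.mean()
  ret = ret.dtype.type(ret / rcount)
```

View pics/w3.png

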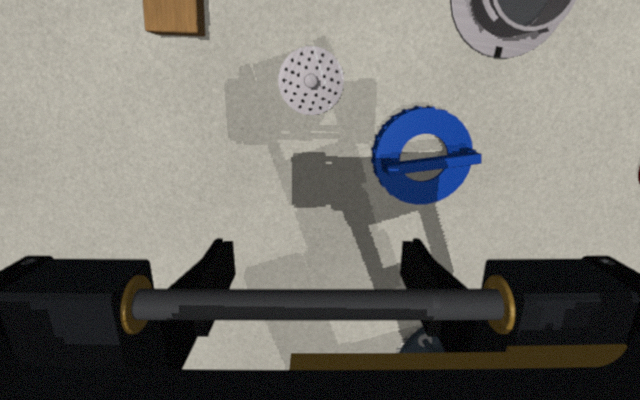

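The disc is at (311,82), clear of the blue ring at (423,156). I'll descend and grip its knob.

Emit:
{"method": "arm_command", "body": {"translation": [[-0.3,0.5,-0.06],[-0.6,1,-0.125]], "rotation": [[0,0,0],[0,0,0]], "grip": [-1,-1]}}

```text
time_s: 5.2
position: [0.3944, 0.2392, 0.229]
tcp_rot: [[-1.0, 0.005, -0.002], [0.002, 0.002, -1.0], [-0.005, -1.0, -0.002]]
force: [-0.6, 0.3, 0.2]
opening: 1.001
```

Emit:
{"method": "arm_command", "body": {"translation": [[-0.3,0.5,0],[-0.5875,1,0]], "rotation": [[0,0,0],[0,0,0]], "grip": [-0.6,-0.3]}}

```text
time_s: 5.4
position: [0.4411, 0.2387, 0.1472]
tcp_rot: [[-1.0, 0.001, -0.003], [0.003, 0.0, -1.0], [-0.001, -1.0, -0.0]]
force: [0.4, 0.7, 1.0]
opening: 0.893
```

Emit:
{"method": "arm_command", "body": {"translation": [[0,0.4,0],[0,0.8,0],[0,1,0],[0,1,0]], "rotation": [[0,0,0],[0,0,0],[0,0,0],[0,0,0]], "grip": [-0.3,-0.3,-0.3,-0.3]}}

```text
time_s: 5.8
position: [0.4383, 0.2381, 0.0662]
tcp_rot: [[-1.0, -0.005, -0.003], [0.003, -0.002, -1.0], [0.005, -1.0, 0.002]]
force: [-1.3, -0.5, 0.7]
opening: 0.663
```

```bash
python3 look.py w4 disc_mid
```

```text
5.8 [0.4383 0.2381 0.0662] [[-1.0, -0.005, -0.003], [0.003, -0.002, -1.0], [0.005, -1.0, 0.002]] [ 15.7  38.  107.8  -0.   34.5 105.8] 0.6634253640946046 [-1.2728 -0.45    0.6868]
cam [0.521  0.2384 0.2057] [-0.3069 -0.0081 -0.9517]
disc_mid 0.58 [314.2 229.4] [0.4414 0.2402]
```

View pics/w4.png

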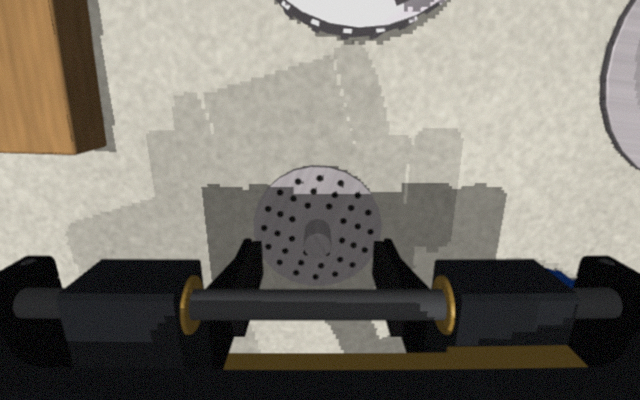

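The disc is centred between the fingers, with its knob at (317,240). I'll go down the last 34 mm, grip and lift.

Emit:
{"method": "arm_command", "body": {"translation": [[-0.015,0.2,-0.015],[-0.015,0.42,-0.015],[-0.015,0.42,-0.015],[-0.015,0.42,-0.015]], "rotation": [[0,0,0],[0,0,0],[0,0,0],[0,0,0]], "grip": [-0.3,-0.3,0.3,1]}}

```text
time_s: 6.3
position: [0.441, 0.241, 0.036]
tcp_rot: [[-1.0, 0.002, -0.001], [0.001, 0.0, -1.0], [-0.002, -1.0, -0.0]]
force: [-0.2, 0.0, -0.3]
opening: 0.546
```

Emit:
{"method": "arm_command", "body": {"translation": [[0,0,0],[0,0,0],[0,0,0],[0,0,0],[0,0,0]], "rotation": [[0,0,0],[0,0,0],[0,0,0],[0,0,0],[0,0,0]], "grip": [1,1,1,1,1]}}

```text
time_s: 6.8
position: [0.4404, 0.2409, 0.0354]
tcp_rot: [[-1.0, 0.0, 0.0], [-0.0, -0.0, -1.0], [-0.0, -1.0, 0.0]]
force: [-0.4, -1.4, 4.5]
opening: 0.175
```

Emit:
{"method": "arm_command", "body": {"translation": [[0,-0.3,0],[0,-0.7,0],[0,-1,0],[0,-1,0]], "rotation": [[0,0,0],[0,0,0],[0,0,0],[0,0,0]], "grip": [1,1,1,1]}}

```text
time_s: 7.2
position: [0.4421, 0.2417, 0.1175]
tcp_rot: [[-1.0, 0.006, -0.0], [0.0, 0.002, -1.0], [-0.006, -1.0, -0.002]]
force: [0.2, 0.1, -1.2]
opening: 0.171
```

```bash
cat > m3.py <<'E'
import sys
from h import *
np.set_printoptions(precision=4,suppress=True)
s,cap=shot("wrist");cv2.imwrite(f"pics/{sys.argv[1]}.png",cap["image"]);p=np.array(s["position"]);print(s["time_s"],p,s["opening"],s["force"])
for zo in (-.0225,-.0205,-.025): print(fit_circle(cap,p[:2],p[2]+zo,.04,s,inside=0,span=.008)[0]-p[:2],fit_circle(cap,p[:2],p[2]+zo,.04,s,inside=0,span=.008)[1])
E
python3 m3.py w5
```

```text
7.2 [0.4421 0.2417 0.1175] 0.17099291244317555 [ 0.1838  0.1084 -1.2257]
[-0.0013  0.0013] 19.704475
[0.     0.0013] 19.13733
[-0.003  0.001] 19.069735
```

View pics/w5.png

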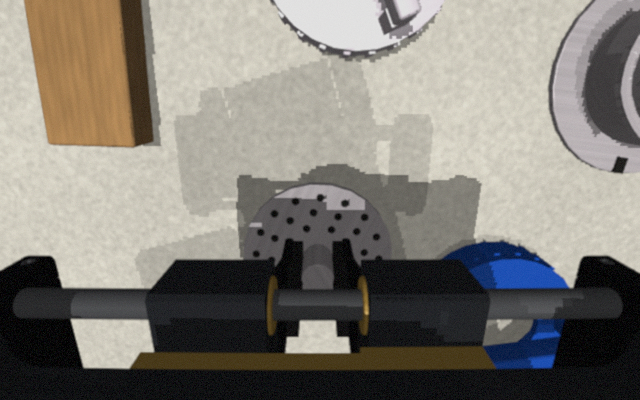

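The disc is held by its knob at (317,265) and hangs level. I'll carry it short of the holder and re-measure the holder from closer.

Emit:
{"method": "arm_command", "body": {"translation": [[-0.04,-0.07,0.5],[-0.08,-0.14,0.98]], "rotation": [[0,0,0],[0,0,0]], "grip": [1,1]}}

```text
time_s: 7.45
position: [0.4455, 0.1624, 0.1249]
tcp_rot: [[-1.0, -0.003, 0.003], [-0.003, -0.0, -1.0], [0.003, -1.0, 0.0]]
force: [0.9, -0.4, -0.2]
opening: 0.174
```

Emit:
{"method": "arm_command", "body": {"translation": [[-0.04,-0.07,0.5],[-0.08,-0.14,0.98]], "rotation": [[0,0,0],[0,0,0]], "grip": [1,1]}}

```text
time_s: 7.65
position: [0.4519, 0.0829, 0.136]
tcp_rot: [[-1.0, -0.003, 0.0], [-0.0, 0.0, -1.0], [0.003, -1.0, -0.0]]
force: [1.4, -0.2, -0.9]
opening: 0.173
```

Emit:
{"method": "arm_command", "body": {"translation": [[-0.04,-0.07,0.5],[-0.08,-0.14,0.98],[-0.08,-0.14,0.98],[-0.08,-0.14,0.98],[-0.08,-0.14,0.98]], "rotation": [[0,0,0],[0,0,0],[0,0,0],[0,0,0],[0,0,0]], "grip": [1,1,1,1,1]}}

```text
time_s: 8.15
position: [0.4582, 0.0067, 0.1475]
tcp_rot: [[-1.0, -0.003, 0.0], [-0.0, 0.001, -1.0], [0.003, -1.0, -0.001]]
force: [-0.9, 0.0, -1.5]
opening: 0.175
```

```bash
cat > m4.py <<'E'
import sys
from h import *
np.set_printoptions(precision=4,suppress=True)
s,cap=shot("wrist");cv2.imwrite(f"pics/{sys.argv[1]}.png",cap["image"]);p=np.array(s["position"]);print(s["time_s"],p,s["opening"],s["force"],np.array(s["tcp_rot"]).round(3).tolist())
c=(.5365,.006)
for n,z,r,i in [("base",.006,.070,0),("base",.006,.070,-1),("mouthin",.054,.043,1),("mouthin",.054,.043,0),("mouthout",.054,.047,0)]: print(n,fit_circle(cap,c,z,r,s,inside=i,span=.006))
print("held",fit_circle(cap,p[:2],p[2]-.027,.04,s,inside=0,span=.008)[0]-p[:2])
print("px marks",project(cap,[[.6,0,.006],[.473,.014,.006]],s))
for n,z in (("mouth",.054),("holder",0),("disc_mid",p[2]-.02)):
    for r in models.spot_point("wrist",n)[:2]: print(n,r["conf"],at_z(cap,np.array(r["point"])*[W,H],z,s))
E
python3 m4.py w6
```

```text
8.15 [0.4582 0.0067 0.1475] 0.17491012897750602 [-0.9077  0.0454 -1.499 ] [[-1.0, -0.003, 0.0], [-0.0, 0.001, -1.0], [0.003, -1.0, -0.001]]
base (array([0.5353, 0.0053]), np.float32(17.317137))
base (array([0.5345, 0.0053]), np.float32(11.533032))
mouthin (array([0.5377, 0.0073]), np.float32(40.0))
mouthin (array([0.5377, 0.0073]), np.float32(40.0))
mouthout (array([0.5367, 0.002 ]), np.float32(25.846127))
held [-0.0023  0.0013]
px marks [[327.1846   5.6146]
 [309.2663 174.5189]]
mouth 0.86 [0.5363 0.0043 0.054 ]
holder 0.66 [0.536 0.004 0.   ]
disc_mid 0.62 [0.4558 0.0071 0.1275]
```

View pics/w6.png

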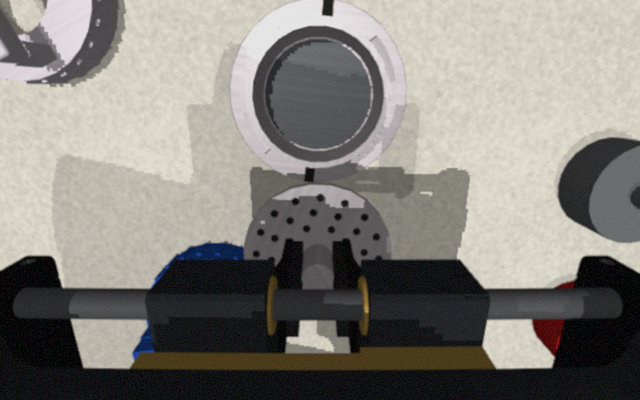

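The disc is ready in front of the holder. The dark rim of the mouth spans columns 253–384 and rows 26–160. I'll fit an ellipse to the rim.

```bash
cat > m5.py <<'E'
from h import *
np.set_printoptions(precision=4,suppress=True)
s,cap=shot("wrist");g=cv2.cvtColor(cap["image"],cv2.COLOR_BGR2GRAY)
print(cap["mtx"],g[93,240:400:4])
def fit(thr):
    C,_=cv2.findContours(((g<thr)*255).astype(np.uint8)[:168],cv2.RETR_LIST,cv2.CHAIN_APPROX_NONE)
    for c in C:
        if len(c)<200: continue
        e=cv2.fitEllipse(c)
        if abs(e[0][0]-319)<15 and abs(e[0][1]-94)<15:
            P=np.array([at_z(cap,q,.054,s)[:2] for q in c[:,0].astype(float)])
            A=np.c_[2*P,np.ones(len(P))];x=np.linalg.lstsq(A,(P**2).sum(1),rcond=None)[0]
            r=np.sqrt(x[2]+x[0]**2+x[1]**2);res=np.std(np.linalg.norm(P-x[:2],axis=1)-r);print(thr,e[0],e[1],"world",x[:2],"r",r,"res",res)
for t in (75,90,105,120,140): fit(t)
E
python3 m5.py
```

```text
[[344.3869   0.     317.2403]
 [  0.     344.3869 199.3335]
 [  0.       0.       1.    ]] [209 214 216 204  63  64  84  47  61  92  93  94  90  90  96  93  92  93
  98  96  94  92  93  92  92  92  91  90  87  85  82  85  84 146  73  75
 173 212 211 211]
75 (327.60797119140625, 100.30763244628906) (113.76666259765625, 122.47325134277344) world [0.5363 0.0059] r 0.03391771675008183 res 0.0013771975151530402
75 (317.94305419921875, 94.54955291748047) (120.6747055053711, 125.59265899658203) world [0.5367 0.007 ] r 0.039217846234517836 res 0.0023977038381127087
90 (321.93218994140625, 94.24113464355469) (90.65443420410156, 113.4625244140625) world [0.5375 0.005 ] r 0.027370175455895054 res 0.011631225707900188
90 (318.04058837890625, 94.90265655517578) (127.87150573730469, 132.80615234375) world [0.5364 0.007 ] r 0.04176631847510023 res 0.0002012428150577984
105 (331.7846984863281, 90.6141357421875) (77.3812484741211, 96.89453125) world [0.5388 0.0003] r 0.02789352960885186 res 0.004910994496498227
105 (318.1213073730469, 94.98434448242188) (128.45004272460938, 133.69349670410156) world [0.5363 0.007 ] r 0.04200549905302502 res 0.0002058244118034346
120 (318.13909912109375, 95.04326629638672) (128.98434448242188, 134.201416015625) world [0.5362 0.007 ] r 0.04217685039322406 res 0.00019725978806688134
140 (318.1983947753906, 95.1136474609375) (129.65736389160156, 134.7217559814453) world [0.5362 0.0069] r 0.04237312501078954 res 0.0002046139929116218
```

Emit:
{"method": "arm_command", "body": {"translation": [[-0.5,0,0.01],[-1,0,0.01],[-1,0,0.01],[-1,0,0.01]], "rotation": [[0,0,0],[0,0,0],[0,0,0],[0,0,0]], "grip": [1,1,1,1]}}

```text
time_s: 8.8
position: [0.5396, 0.0056, 0.1483]
tcp_rot: [[-1.0, -0.001, 0.001], [-0.001, 0.0, -1.0], [0.001, -1.0, -0.0]]
force: [-1.5, 0.7, -0.9]
opening: 0.175
```

Emit:
{"method": "arm_command", "body": {"translation": [[0,0.3,0],[0,0.55,0],[0,0.7,0],[0,0.75,0],[0,0.8,0]], "rotation": [[0,0,0],[0,0,0],[0,0,0],[0,0,0],[0,0,0]], "grip": [1,1,1,1,1]}}

```text
time_s: 9.3
position: [0.539, 0.0051, 0.0845]
tcp_rot: [[-1.0, -0.001, -0.0], [0.0, 0.0, -1.0], [0.001, -1.0, -0.0]]
force: [0.8, 0.4, -1.6]
opening: 0.174
```

Emit:
{"method": "arm_command", "body": {"translation": [[0.01,0.1,0],[0.01,0.2,0],[0.01,0.3,0],[0.01,0.36,0],[0.01,0.4,0]], "rotation": [[0,0,0],[0,0,0],[0,0,0],[0,0,0],[0,0,0]], "grip": [1,1,1,1,1]}}

```text
time_s: 9.8
position: [0.5384, 0.005, 0.0519]
tcp_rot: [[-1.0, -0.001, -0.0], [0.0, 0.0, -1.0], [0.001, -1.0, -0.0]]
force: [-0.1, 0.4, -1.2]
opening: 0.175
```

Emit:
{"method": "arm_command", "body": {"translation": [[0,0.03,0],[0,0.05,0],[0,0.05,0]], "rotation": [[0,0,0],[0,0,0],[0,0,0]], "grip": [1,1,1]}}

```text
time_s: 10.1
position: [0.5386, 0.005, 0.0485]
tcp_rot: [[-1.0, -0.0, -0.0], [0.0, 0.0, -1.0], [0.0, -1.0, -0.0]]
force: [-0.3, -0.4, -0.7]
opening: 0.171
```

Emit:
{"method": "arm_command", "body": {"translation": [[0,0.01,0],[0,0.01,0],[0,0.01,0],[0,0.01,0]], "rotation": [[0,0,0],[0,0,0],[0,0,0],[0,0,0]], "grip": [0.3,0.3,0.3,0.3]}}

```text
time_s: 10.5
position: [0.5388, 0.0049, 0.048]
tcp_rot: [[-1.0, 0.0, -0.0], [0.0, -0.0, -1.0], [-0.0, -1.0, 0.0]]
force: [0.5, 0.3, 0.8]
opening: 0.339
```

Emit:
{"method": "arm_command", "body": {"translation": [[0,-0.25,0],[0,-0.6,0],[0,-1,0]], "rotation": [[0,0,0],[0,0,0],[0,0,0]], "grip": [0.3,0.3,0.3]}}

```text
time_s: 10.8
position: [0.5379, 0.0051, 0.1279]
tcp_rot: [[-1.0, -0.002, -0.0], [0.0, 0.0, -1.0], [0.002, -1.0, -0.0]]
force: [0.4, -0.2, 1.2]
opening: 0.345
```

Emit:
{"method": "arm_command", "body": {"translation": [[0.5,-0.3,0],[1,-0.5,0],[1,-0.5,0],[1,-0.5,0]], "rotation": [[0,0,0],[0,0,0],[0,0,0],[0,0,0]], "grip": [0,-0.3,-0.3,-0.3]}}

```text
time_s: 11.2
position: [0.4584, 0.005, 0.1685]
tcp_rot: [[-1.0, 0.002, -0.0], [0.0, -0.0, -1.0], [-0.002, -1.0, 0.0]]
force: [0.4, -0.1, -0.2]
opening: 0.604
```

Run:
```python
from h import *
np.set_printoptions(precision=4,suppress=True)
s,cap=shot("wrist");cv2.imwrite("pics/w7.png",cap["image"]);print(s["time_s"],s["position"])
c=(.5365,.0065)
for z in (.020,.021,.025): print("disc",fit_circle(cap,c,z,.04,s,inside=0,span=.006))
print("knob",fit_circle(cap,c,.044,.008,s,inside=0,span=.006))
for r in models.spot_point("wrist","disc_mid")[:2]: print(r["conf"],at_z(cap,np.array(r["point"])*[W,H],.028,s))
```

```text
11.2 [0.4584 0.005  0.1685]
disc (array([0.5367, 0.005 ]), np.float32(40.0))
disc (array([0.5367, 0.0047]), np.float32(40.0))
disc (array([0.536 , 0.0047]), np.float32(39.998306))
knob (array([0.5347, 0.0032]), np.float32(28.68112))
0.74 [0.5377 0.0064 0.028 ]
```

View pics/w7.png

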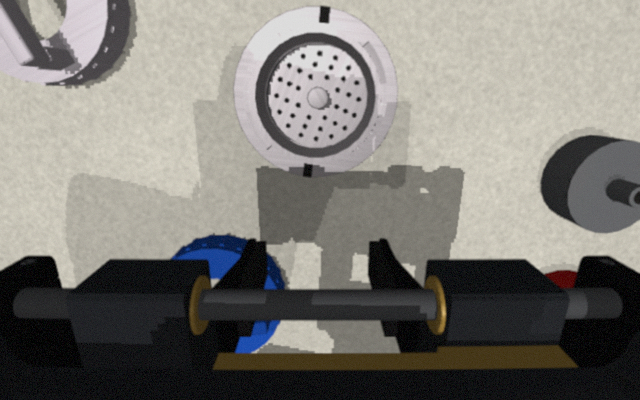

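The disc lies flat in the barrel, with its knob at (318,98). Next is the cover.

Emit:
{"method": "arm_command", "body": {"translation": [[0.17,-0.13,0.5],[0.35,-0.25,1]], "rotation": [[0,0,0],[0,0,0]], "grip": [-0.3,-0.3]}}

```text
time_s: 11.5
position: [0.4319, -0.0756, 0.1874]
tcp_rot: [[-1.0, 0.0, 0.004], [-0.004, -0.0, -1.0], [-0.0, -1.0, 0.0]]
force: [0.6, -0.6, -0.4]
opening: 0.65
```

Emit:
{"method": "arm_command", "body": {"translation": [[0.17,-0.13,0.5],[0.35,-0.25,1]], "rotation": [[0,0,0],[0,0,0]], "grip": [-0.3,-0.3]}}

```text
time_s: 11.7
position: [0.4033, -0.1571, 0.2077]
tcp_rot: [[-1.0, 0.001, 0.001], [-0.001, -0.0, -1.0], [-0.001, -1.0, 0.0]]
force: [0.6, 0.5, -0.7]
opening: 0.646
```

Emit:
{"method": "arm_command", "body": {"translation": [[0.17,-0.13,0.5],[0.35,-0.25,1],[0.35,-0.25,1],[0.35,-0.25,1]], "rotation": [[0,0,0],[0,0,0],[0,0,0],[0,0,0]], "grip": [-0.3,-0.3,-0.3,-0.3]}}

```text
time_s: 12.1
position: [0.375, -0.2365, 0.2274]
tcp_rot: [[-1.0, 0.0, -0.003], [0.003, 0.0, -1.0], [-0.0, -1.0, -0.0]]
force: [-0.5, 0.5, -0.3]
opening: 0.653
```

```bash
cat > m6.py <<'E'
from h import *
np.set_printoptions(precision=4,suppress=True)
s,cap=shot("wrist");cv2.imwrite("pics/c1.png",cap["image"]);print(s["time_s"],s["position"])
c=(.465,-.240)
for z in (.040,): print("cover",fit_circle(cap,c,z,.04,s,inside=1,span=.01),fit_circle(cap,c,z,.04,s,inside=0,span=.01))
print("knob",fit_circle(cap,c,.064,.009,s,inside=0,span=.006))
for r in models.spot_point("wrist","cover_mid")[:2]: print(r["conf"],np.array(r["point"])*[W,H],at_z(cap,np.array(r["point"])*[W,H],.032,s))
p=project(cap,[[.465,-.24,.04]],s)[0];g=cv2.cvtColor(cap["image"],cv2.COLOR_BGR2GRAY).astype(int)
u,v=p.round().astype(int);print(p,g[v+12,u-80:u+80:5],g[max(v-80,0):v+80:5,u-14])
E
python3 m6.py
```

```text
12.1 [ 0.375  -0.2365  0.2274]
cover (array([ 0.465 , -0.2417]), np.float32(39.20904)) (array([ 0.465 , -0.2417]), np.float32(39.20904))
knob (array([ 0.4628, -0.2432]), np.float32(31.533773))
0.95 [321.984  81.2  ] [ 0.4659 -0.2407  0.032 ]
[321.291   82.0235] [179 163 176 171 175 175 176 174 130 124 122 122 119 117 119 121 117  71
 116 115 134 134 130 131 130 143 169 171 166 168 170 191] [203 201 196 193 208 197 198 144 142 140 140 143 130 122 124 121 123 121
 120 122 119 118 116 114 117 174 177 171 181 173 175 162]
```

View pics/c1.png

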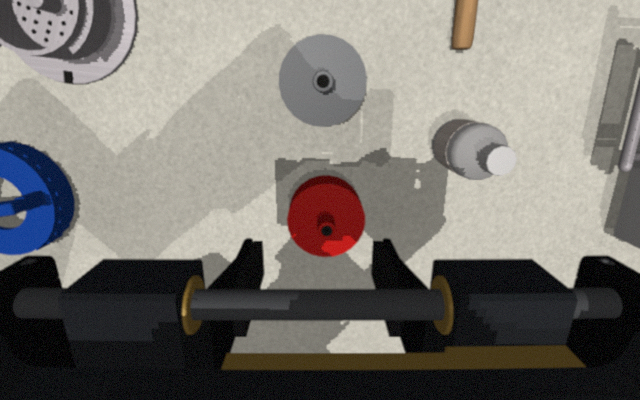

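The grey cover is at (322,81). Move over it, descend, grip its knob and lift.

Emit:
{"method": "arm_command", "body": {"translation": [[-0.5,0.1,0.04],[-1,0.2,0.075]], "rotation": [[0,0,0],[0,0,0]], "grip": [-0.3,-0.3]}}

```text
time_s: 12.4
position: [0.4554, -0.2394, 0.2112]
tcp_rot: [[-1.0, -0.001, 0.001], [-0.001, 0.001, -1.0], [0.001, -1.0, -0.001]]
force: [0.5, -1.5, 0.6]
opening: 0.651
```

Emit:
{"method": "arm_command", "body": {"translation": [[-0.13,0.4,0],[-0.13,0.8,0],[-0.13,0.9,0],[-0.13,0.9,0]], "rotation": [[0,0,0],[0,0,0],[0,0,0],[0,0,0]], "grip": [-0.3,-0.3,-0.3,-0.3]}}

```text
time_s: 12.8
position: [0.4642, -0.2389, 0.1382]
tcp_rot: [[-1.0, -0.004, 0.002], [-0.002, 0.003, -1.0], [0.004, -1.0, -0.003]]
force: [-1.0, -0.2, 0.2]
opening: 0.652
```

Run:
```python
from h import *
np.set_printoptions(precision=4,suppress=True)
s,cap=shot("wrist");cv2.imwrite("pics/c2.png",cap["image"]);print(s["time_s"],s["position"])
print(fit_circle(cap,(.465,-.2415),.04,.04,s,inside=1,span=.01),fit_circle(cap,(.465,-.2415),.064,.009,s,inside=0,span=.006))
```

```text
12.8 [ 0.4642 -0.2389  0.1382]
(array([ 0.4679, -0.2407]), np.float32(30.885246)) (array([ 0.468 , -0.2432]), np.float32(14.469621))
```

Emit:
{"method": "arm_command", "body": {"translation": [[-0.015,0.4,0.02],[-0.015,0.75,0.02],[-0.015,0.93,0.02],[-0.015,0.93,0.02],[-0.015,0.93,0.02]], "rotation": [[0,0,0],[0,0,0],[0,0,0],[0,0,0],[0,0,0]], "grip": [-0.3,-0.3,-0.3,0.3,1]}}

```text
time_s: 13.35
position: [0.467, -0.2432, 0.0667]
tcp_rot: [[-1.0, 0.002, -0.0], [0.0, -0.002, -1.0], [-0.002, -1.0, 0.002]]
force: [-0.9, -0.6, -0.5]
opening: 0.541
```

Emit:
{"method": "arm_command", "body": {"translation": [[0,0,0],[0,0,0],[0,0,0],[0,0,0]], "rotation": [[0,0,0],[0,0,0],[0,0,0],[0,0,0]], "grip": [1,1,1,1]}}

```text
time_s: 13.75
position: [0.4663, -0.2426, 0.066]
tcp_rot: [[-1.0, 0.001, -0.001], [0.001, -0.0, -1.0], [-0.001, -1.0, 0.0]]
force: [-1.1, 0.3, 5.0]
opening: 0.198
```

Emit:
{"method": "arm_command", "body": {"translation": [[0,-0.3,0],[0,-0.7,0],[0,-1,0],[0,-1,0]], "rotation": [[0,0,0],[0,0,0],[0,0,0],[0,0,0]], "grip": [1,1,1,1]}}

```text
time_s: 14.15
position: [0.4679, -0.2439, 0.1481]
tcp_rot: [[-1.0, 0.005, -0.0], [0.0, -0.004, -1.0], [-0.005, -1.0, 0.004]]
force: [0.6, -0.7, -1.7]
opening: 0.202
```

```bash
cat > m7.py <<'E'
from h import *
np.set_printoptions(precision=4,suppress=True)
s,cap=shot("wrist");cv2.imwrite("pics/c3.png",cap["image"]);p=np.array(s["position"]);print(s["time_s"],p,s["opening"],s["force"])
for zo in (-.0245,-.0225): print(fit_circle(cap,p[:2],p[2]+zo,.04,s,inside=0,span=.006)[0]-p[:2])
for r in models.spot_point("wrist","cover_mid")[:2]: print(r["conf"],at_z(cap,np.array(r["point"])*[W,H],p[2]-.0325,s)-p)
E
python3 m7.py
```

```text
14.15 [ 0.4679 -0.2439  0.1481] 0.2016259591595817 [ 0.6128 -0.6963 -1.6632]
[0.0005 0.0003]
[0.0005 0.0008]
0.82 [-0.0004  0.0012 -0.0325]
0.68 [-0.0664  0.     -0.0325]
```

Emit:
{"method": "arm_command", "body": {"translation": [[-0.14,-0.02,-0.5],[-0.29,-0.04,-1]], "rotation": [[0,0,0],[0,0,0]], "grip": [1,1]}}

```text
time_s: 14.45
position: [0.4884, -0.1623, 0.1468]
tcp_rot: [[-1.0, -0.003, -0.004], [0.004, 0.002, -1.0], [0.003, -1.0, -0.002]]
force: [1.0, 0.6, -1.6]
opening: 0.199
```

Emit:
{"method": "arm_command", "body": {"translation": [[-0.14,-0.02,-0.5],[-0.29,-0.04,-1]], "rotation": [[0,0,0],[0,0,0]], "grip": [1,1]}}

```text
time_s: 14.65
position: [0.5115, -0.0808, 0.1498]
tcp_rot: [[-1.0, -0.004, -0.001], [0.001, 0.002, -1.0], [0.004, -1.0, -0.002]]
force: [0.4, -0.0, -2.1]
opening: 0.196
```

Emit:
{"method": "arm_command", "body": {"translation": [[-0.14,-0.02,-0.5],[-0.28,-0.04,-1],[-0.28,-0.04,-1],[-0.28,-0.04,-1]], "rotation": [[0,0,0],[0,0,0],[0,0,0],[0,0,0]], "grip": [1,1,1,1]}}

```text
time_s: 15.05
position: [0.5339, -0.0015, 0.1532]
tcp_rot: [[-1.0, -0.004, 0.003], [-0.003, 0.0, -1.0], [0.004, -1.0, -0.0]]
force: [-0.4, -0.6, -2.4]
opening: 0.2
```

Emit:
{"method": "arm_command", "body": {"translation": [[0,0,-0.1],[0,0,-0.1],[0,0,-0.1]], "rotation": [[0,0,0],[0,0,0],[0,0,0]], "grip": [1,1,1]}}

```text
time_s: 15.35
position: [0.5347, 0.0045, 0.1546]
tcp_rot: [[-1.0, -0.001, -0.002], [0.002, 0.0, -1.0], [0.001, -1.0, -0.0]]
force: [1.0, 0.8, -0.2]
opening: 0.197
```

```bash
python3 -c "
from h import *
for i in range(4):
    s=bot.read_state();print(np.round(s['position'],4),s['time_s'])"
```

```text
[0.5347 0.0045 0.1546] 15.35
[0.5347 0.0045 0.1546] 15.35
[0.5347 0.0045 0.1546] 15.35
[0.5347 0.0045 0.1546] 15.35
```

Emit:
{"method": "arm_command", "body": {"translation": [[-0.018,0.15,-0.01],[-0.018,0.3,-0.01],[-0.018,0.4,-0.01],[-0.018,0.48,-0.01],[-0.018,0.54,-0.01]], "rotation": [[0,0,0],[0,0,0],[0,0,0],[0,0,0],[0,0,0]], "grip": [1,1,1,1,1]}}

```text
time_s: 15.85
position: [0.5361, 0.0061, 0.1107]
tcp_rot: [[-1.0, -0.001, -0.0], [0.0, 0.0, -1.0], [0.001, -1.0, -0.0]]
force: [0.3, -0.3, -1.6]
opening: 0.196
```

Emit:
{"method": "arm_command", "body": {"translation": [[0,0.1,0],[0,0.18,0],[0,0.24,0],[0,0.28,0],[0,0.29,0]], "rotation": [[0,0,0],[0,0,0],[0,0,0],[0,0,0],[0,0,0]], "grip": [1,1,1,1,1]}}

```text
time_s: 16.35
position: [0.5363, 0.0062, 0.0882]
tcp_rot: [[-1.0, -0.001, -0.0], [0.0, 0.0, -1.0], [0.001, -1.0, -0.0]]
force: [0.3, -0.5, -1.1]
opening: 0.194
```

Emit:
{"method": "arm_command", "body": {"translation": [[0,0.01,0],[0,0.02,0],[0,0.02,0]], "rotation": [[0,0,0],[0,0,0],[0,0,0]], "grip": [1,1,1]}}

```text
time_s: 16.65
position: [0.5366, 0.0061, 0.0871]
tcp_rot: [[-1.0, 0.0, -0.0], [0.0, -0.0, -1.0], [-0.0, -1.0, 0.0]]
force: [0.3, -0.4, -1.5]
opening: 0.199
```

Emit:
{"method": "arm_command", "body": {"translation": [[0,0.01,0],[0,0.01,0],[0,0.01,0],[0,0.01,0]], "rotation": [[0,0,0],[0,0,0],[0,0,0],[0,0,0]], "grip": [0,0,0,0]}}

```text
time_s: 17.05
position: [0.5366, 0.0061, 0.0863]
tcp_rot: [[-1.0, 0.0, -0.0], [0.0, -0.0, -1.0], [-0.0, -1.0, 0.0]]
force: [-0.1, 0.1, 0.1]
opening: 0.454
```

Emit:
{"method": "arm_command", "body": {"translation": [[0,-0.3,0],[0,-0.7,0],[0,-1,0]], "rotation": [[0,0,0],[0,0,0],[0,0,0]], "grip": [0,0,0]}}

```text
time_s: 17.35
position: [0.5367, 0.0061, 0.1675]
tcp_rot: [[-1.0, 0.001, -0.0], [0.0, -0.0, -1.0], [-0.001, -1.0, 0.0]]
force: [-0.6, -0.3, 0.6]
opening: 0.5
```

Emit:
{"method": "arm_command", "body": {"translation": [[0.1,-0.18,-0.45],[0.2,-0.35,-0.9]], "rotation": [[0,0,0],[0,0,0]], "grip": [0,0]}}

```text
time_s: 17.55
position: [0.521, 0.0781, 0.1954]
tcp_rot: [[-1.0, 0.002, -0.003], [0.003, -0.0, -1.0], [-0.002, -1.0, -0.0]]
force: [-0.2, 0.8, -0.5]
opening: 0.502
```

Emit:
{"method": "arm_command", "body": {"translation": [[0.1,-0.18,-0.45],[0.2,-0.35,-0.9]], "rotation": [[0,0,0],[0,0,0]], "grip": [0,0]}}

```text
time_s: 17.75
position: [0.504, 0.1513, 0.223]
tcp_rot: [[-1.0, 0.0, -0.001], [0.001, 0.0, -1.0], [-0.0, -1.0, -0.0]]
force: [0.3, 0.0, 0.1]
opening: 0.499
```

Emit:
{"method": "arm_command", "body": {"translation": [[0,-0.18,-0.45],[0,-0.35,-0.9],[0,-0.35,-0.9],[0,-0.35,-0.9]], "rotation": [[0,0,0],[0,0,0],[0,0,0],[0,0,0]], "grip": [0,0,0,0]}}

```text
time_s: 18.15
position: [0.5042, 0.2227, 0.2504]
tcp_rot: [[-1.0, 0.001, 0.002], [-0.002, -0.0, -1.0], [-0.001, -1.0, 0.0]]
force: [0.4, -0.3, -1.4]
opening: 0.498
```

```bash
cat > m8.py <<'E'
from h import *
np.set_printoptions(precision=4,suppress=True)
s,cap=shot("wrist");cv2.imwrite("pics/r1.png",cap["image"]);print(s["time_s"],s["position"])
for n,z in (("ring_mid",.036),("ring_bar",.063)):
    for r in models.spot_point("wrist",n)[:2]: print(n,r["conf"],np.array(r["point"])*[W,H],at_z(cap,np.array(r["point"])*[W,H],z,s))
c=(.611,.219)
print("outer",fit_circle(cap,c,.032,.06,s,inside=0,span=.01),"hole",fit_circle(cap,c,.032,.03,s,inside=0,span=.01))
c=(.5362,.006)
print("cover",fit_circle(cap,c,.060,.04,s,inside=0,span=.008),"knob",fit_circle(cap,c,.084,.009,s,inside=0,span=.008))
for r in models.spot_point("wrist","cover_mid")[:2]: print(r["conf"],at_z(cap,np.array(r["point"])*[W,H],.052,s))
E
python3 m8.py
```

```text
18.15 [0.5042 0.2227 0.2504]
ring_mid 0.69 [322.112  70.08 ] [0.606  0.2186 0.036 ]
ring_bar 0.95 [323.008  65.72 ] [0.6081 0.2181 0.063 ]
outer (array([0.6085, 0.2182]), np.float32(24.384432)) hole (array([0.6081, 0.2177]), np.float32(33.172478))
cover (array([0.5352, 0.0057]), np.float32(36.786533)) knob (array([0.5379, 0.0083]), np.float32(21.781958))
0.94 [0.5367 0.008  0.052 ]
```

View pics/r1.png

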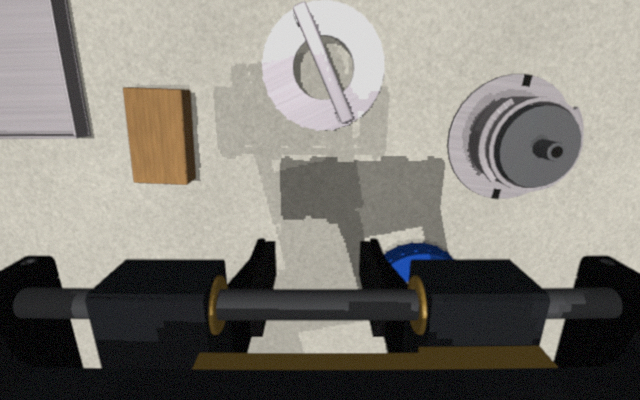

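The ring is at (323,66), with its bar running from (302,8) to (347,122). The cover is seated at (535,145). Compute the bar angle.

Run:
```python
from h import *
np.set_printoptions(precision=4,suppress=True)
s,cap=shot("wrist")
a,b=[at_z(cap,q,.072,s) for q in ((301.5,8),(347,122))]
print(a,b,(a+b)/2,np.linalg.norm(a-b),np.degrees(np.arctan2((a-b)[1],(a-b)[0])),np.array(s["joint_positions"]).round(1))
im=cv2.imread("pics/r1.png");g=cv2.cvtColor(im,cv2.COLOR_BGR2GRAY)
# optimise bar outline contrast
from scipy.optimize import minimize
gb=cv2.GaussianBlur(g,(0,0),1).astype(np.float32)
def sc(p):
    x,y,t=p;c,sn=np.cos(t),np.sin(t);L=np.linspace(-.05,.05,60);tot=0
    def smp(w):
        P=np.c_[x+L*c-w*sn,y+L*sn+w*c,np.full(60,.072)];q=project(cap,P,s).astype(np.float32);return cv2.remap(gb,q[:,:1],q[:,1:],1)
    return -(np.clip(smp(0)-smp(.009),-10,30).mean()+np.clip(smp(0)-smp(-.009),-10,30).mean())
best=min(((sc((.6083+dx,.218+dy,np.radians(t))),dx,dy,t) for dx in (0,) for dy in np.linspace(-.006,.006,13) for t in np.arange(10,35,1)));print(best)
```

```text
[0.6521 0.2339 0.072 ] [0.5592 0.1942 0.072 ] [0.6056 0.214  0.072 ] 0.10101735478782371 23.131471476660117 [ 12.   24.2  92.5  -0.   63.4 102.1]
(np.float32(-42.129364), 0, np.float64(0.0), np.int64(25))
```

Emit:
{"method": "arm_command", "body": {"translation": [[-0.6,0,0.03],[-1,0,0.06]], "rotation": [[0,0,0],[0,0,0]], "grip": [0,0]}}

```text
time_s: 18.6
position: [0.5859, 0.2162, 0.2498]
tcp_rot: [[-1.0, 0.0, -0.001], [0.001, -0.0, -1.0], [-0.0, -1.0, 0.0]]
force: [0.4, -0.2, 0.5]
opening: 0.499
```

Emit:
{"method": "arm_command", "body": {"translation": [[-0.3,0,0],[-0.3,0,0],[-0.3,0,0],[-0.3,0,0],[-0.3,0,0]], "rotation": [[0,-0.14,0],[0,-0.28,0],[0,-0.42,0],[0,-0.56,0],[0,-0.7,0]], "grip": [0,0,0,0,0]}}

```text
time_s: 19.1
position: [0.6086, 0.216, 0.2494]
tcp_rot: [[-0.74, -0.001, 0.672], [-0.672, -0.0, -0.74], [0.001, -1.0, -0.001]]
force: [0.2, -0.4, -0.1]
opening: 0.495
```

Emit:
{"method": "arm_command", "body": {"translation": [[0,0,0],[0,0,0],[0,0,0],[0,0,0],[0,0,0]], "rotation": [[0,-0.14,0],[0,-0.28,0],[0,-0.42,0],[0,-0.56,0],[0,-0.7,0]], "grip": [0,0,0,0,0]}}

```text
time_s: 19.6
position: [0.6085, 0.2161, 0.2495]
tcp_rot: [[-0.1, -0.001, 0.995], [-0.995, -0.0, -0.1], [0.0, -1.0, -0.001]]
force: [-0.2, 0.3, 0.2]
opening: 0.499
```

Emit:
{"method": "arm_command", "body": {"translation": [[0,0,0],[0,0,0],[0,0,0],[0,0,0],[0,0,0]], "rotation": [[0,-0.14,0],[0,-0.28,0],[0,-0.42,0],[0,-0.56,0],[0,-0.7,0]], "grip": [0,0,0,0,0]}}

```text
time_s: 20.1
position: [0.6085, 0.2161, 0.2495]
tcp_rot: [[0.591, -0.001, 0.807], [-0.807, -0.0, 0.591], [-0.001, -1.0, -0.001]]
force: [0.1, -0.3, -0.4]
opening: 0.499
```

Emit:
{"method": "arm_command", "body": {"translation": [[0,0,0],[0,0,0],[0,0,0],[0,0,0],[0,0,0]], "rotation": [[0,-0.14,0],[0,-0.28,0],[0,-0.42,0],[0,-0.56,0],[0,-0.7,0]], "grip": [0,0,0,0,0]}}

```text
time_s: 20.6
position: [0.6085, 0.2161, 0.2495]
tcp_rot: [[0.979, -0.001, 0.204], [-0.204, -0.0, 0.979], [-0.001, -1.0, -0.001]]
force: [-0.6, -0.2, -0.7]
opening: 0.504
```

Emit:
{"method": "arm_command", "body": {"translation": [[0,0.2,0],[0,0.4,0],[0,0.6,0],[0,0.8,0],[0,0.8,0]], "rotation": [[0,-0.14,0],[0,-0.28,0],[0,-0.42,0],[0,-0.56,0],[0,-0.6,0]], "grip": [0,0,0,0,0]}}

```text
time_s: 21.1
position: [0.6068, 0.2157, 0.1829]
tcp_rot: [[0.913, -0.006, -0.408], [0.408, -0.001, 0.913], [-0.006, -1.0, 0.002]]
force: [0.3, 0.4, 0.4]
opening: 0.501
```

```bash
cat > m9.py <<'E'
from h import *
import sys
np.set_printoptions(precision=4,suppress=True)
s,cap=shot("wrist");cv2.imwrite(f"pics/{sys.argv[1]}.png",cap["image"]);p=np.array(s["position"]);R=np.array(s["tcp_rot"]);print(s["time_s"],p,"phi",np.degrees(np.arctan2(R[1,0],R[0,0])),np.array(s["joint_positions"]).round(1),R.round(3)[:,1],s["opening"])
for n,z in (("ring_mid",.036),("ring_bar",.063)):
    for r in models.spot_point("wrist",n)[:2]: print(n,r["conf"],np.array(r["point"])*[W,H],at_z(cap,np.array(r["point"])*[W,H],z,s))
c=(.6083,.2175)
print("outer",fit_circle(cap,c,.032,.06,s,inside=0,span=.01),"hole",fit_circle(cap,c,.032,.03,s,inside=0,span=.01))
E
python3 m9.py r2
```

```text
21.1 [0.6068 0.2157 0.1829] phi 24.085352086835154 [   9.6   35.8   82.2   -0.    62.4 -104.4] [-0.006 -0.001 -1.   ] 0.5014303568680869
ring_mid 0.56 [162.816 252.68 ] [0.7165 0.1099 0.036 ]
ring_bar 0.93 [316.48 204.4 ] [0.6082 0.2166 0.063 ]
outer (array([0.6083, 0.2179]), np.float32(15.761182)) hole (array([0.6087, 0.2192]), np.float32(21.635555))
```

Emit:
{"method": "arm_command", "body": {"translation": [[0,0.4,0.012],[0,0.75,0.012],[0,0.8,0.012]], "rotation": [[0,0,0],[0,0,0],[0,0,0]], "grip": [0,0,0]}}

```text
time_s: 21.55
position: [0.6059, 0.2173, 0.1192]
tcp_rot: [[0.914, -0.006, -0.405], [0.405, -0.001, 0.914], [-0.006, -1.0, 0.002]]
force: [-0.3, -0.2, -0.9]
opening: 0.502
```

Emit:
{"method": "arm_command", "body": {"translation": [[0,0.25,0],[0,0.5,0],[0,0.59,0],[0,0.59,0],[0,0.59,0]], "rotation": [[0,0,0],[0,0,0],[0,0,0],[0,0,0],[0,0,0]], "grip": [0,0,0,0,0.5]}}

```text
time_s: 22.05
position: [0.609, 0.2183, 0.0761]
tcp_rot: [[0.914, 0.002, -0.406], [0.406, 0.0, 0.914], [0.002, -1.0, -0.0]]
force: [-0.6, 1.0, 0.2]
opening: 0.464
```

Emit:
{"method": "arm_command", "body": {"translation": [[0,0,0],[0,0,0],[0,0,0],[0,0,0]], "rotation": [[0,0,0],[0,0,0],[0,0,0],[0,0,0]], "grip": [1,1,1,1]}}

```text
time_s: 22.45
position: [0.6085, 0.2181, 0.0755]
tcp_rot: [[0.913, 0.001, -0.407], [0.407, -0.0, 0.913], [0.001, -1.0, -0.001]]
force: [-1.0, 1.2, 2.2]
opening: 0.134
```

```bash
python3 m9.py r3
```

```text
22.45 [0.6085 0.2181 0.0755] phi 24.006945590716388 [   9.8   44.    85.8   -0.    50.2 -104.1] [ 0.001 -0.    -1.   ] 0.13376087655845278
ring_bar 0.75 [320.128 266.8  ] [0.6072 0.2197 0.063 ]
outer (array([0.605 , 0.2162]), np.float32(12.676465)) hole (array([0.6096, 0.2204]), np.float32(13.503467))
```

Emit:
{"method": "arm_command", "body": {"translation": [[0,-0.3,0],[0,-0.7,0],[0,-1,0]], "rotation": [[0,0,0],[0,0,0],[0,0,0]], "grip": [1,1,1]}}

```text
time_s: 22.9
position: [0.6079, 0.2183, 0.1555]
tcp_rot: [[0.914, -0.001, -0.406], [0.406, 0.0, 0.914], [-0.001, -1.0, 0.001]]
force: [-0.1, 0.3, -1.7]
opening: 0.134
```

Emit:
{"method": "arm_command", "body": {"translation": [[0,-0.3,0],[0,-0.6,0],[0,-0.6,0],[0,-0.6,0],[0,-0.6,0]], "rotation": [[0,0.13,0],[0,0.26,0],[0,0.39,0],[0,0.508,0],[0,0.508,0]], "grip": [1,1,1,1,1]}}

```text
time_s: 23.4
position: [0.6074, 0.2183, 0.2024]
tcp_rot: [[0.994, -0.002, 0.113], [-0.113, 0.0, 0.994], [-0.002, -1.0, -0.0]]
force: [0.6, 0.1, -2.2]
opening: 0.136
```

Emit:
{"method": "arm_command", "body": {"translation": [[-0.1,0,-0.45],[-0.2,0,-0.9]], "rotation": [[0,0,0],[0,0,0]], "grip": [1,1]}}

```text
time_s: 23.6
position: [0.5833, 0.1486, 0.202]
tcp_rot: [[0.994, -0.001, 0.107], [-0.107, -0.0, 0.994], [-0.001, -1.0, -0.0]]
force: [-0.4, 0.1, -2.2]
opening: 0.132
```

Emit:
{"method": "arm_command", "body": {"translation": [[-0.1,0,-0.45],[-0.2,0,-0.9]], "rotation": [[0,0,0],[0,0,0]], "grip": [1,1]}}

```text
time_s: 23.8
position: [0.5589, 0.0778, 0.2023]
tcp_rot: [[0.994, -0.001, 0.109], [-0.109, 0.0, 0.994], [-0.001, -1.0, -0.0]]
force: [0.5, -0.1, -2.4]
opening: 0.132
```

Emit:
{"method": "arm_command", "body": {"translation": [[-0.1,0,-0.45],[-0.195,0,-0.94],[-0.195,0,-0.94],[-0.195,0,-0.94],[-0.195,0,-0.94]], "rotation": [[0,0,0],[0,0,0],[0,0,0],[0,0,0],[0,0,0]], "grip": [1,1,1,1,1]}}

```text
time_s: 24.3
position: [0.5361, 0.0064, 0.2027]
tcp_rot: [[0.994, -0.0, 0.112], [-0.112, 0.001, 0.994], [-0.0, -1.0, 0.001]]
force: [0.1, 0.1, -2.1]
opening: 0.135
```

```bash
cat > m10.py <<'E'
from h import *
import sys
np.set_printoptions(precision=4,suppress=True)
s,cap=shot("wrist");cv2.imwrite(f"pics/{sys.argv[1]}.png",cap["image"]);p=np.array(s["position"]);R=np.array(s["tcp_rot"]);print(s["time_s"],p,"phi",np.degrees(np.arctan2(R[1,0],R[0,0])),s["opening"],s["force"],np.array(s["joint_positions"]).round(1))
print("outer",fit_circle(cap,p[:2],p[2]-.0435,.06,s,inside=0,span=.008)[0]-p[:2])
for z in (.070,): print("base",fit_circle(cap,(.5365,.006),.006,z,s,inside=0,span=.008))
for n,z in (("ring_mid",p[2]-.0395),("ring_bar",p[2]-.0125),("cover_mid",.052),("holder",0)):
    for r in models.spot_point("wrist",n)[:2]: print(n,r["conf"],np.array(r["point"])*[W,H],at_z(cap,np.array(r["point"])*[W,H],z,s))
E
python3 m10.py r4
```

```text
24.3 [0.5361 0.0064 0.2027] phi -6.411319483235071 0.13489911330444415 [ 0.0792  0.0593 -2.0826] [-11.3  26.6  97.4   0.   56.  -94.9]
outer [0.0003 0.001 ]
base (array([0.5365, 0.0053]), np.float32(15.784603))
ring_bar 0.63 [317.632 267.12 ] [0.5356 0.0069 0.1902]
cover_mid 0.67 [317.696 190.2  ] [0.5354 0.0072 0.052 ]
```

Emit:
{"method": "arm_command", "body": {"translation": [[0.003,0.3,-0.005],[0.003,0.5,-0.005],[0.003,0.65,-0.005],[0.003,0.75,-0.005],[0.003,0.85,-0.005]], "rotation": [[0,0,0],[0,0,0],[0,0,0],[0,0,0],[0,0,0]], "grip": [1,1,1,1,1]}}

```text
time_s: 25.05
position: [0.5366, 0.0055, 0.1346]
tcp_rot: [[0.994, 0.001, 0.113], [-0.113, -0.0, 0.994], [0.001, -1.0, -0.0]]
force: [0.3, -0.4, -2.4]
opening: 0.13
```

Emit:
{"method": "arm_command", "body": {"translation": [[0,0.06,0],[0,0.12,0],[0,0.18,0],[0,0.22,0],[0,0.24,0]], "rotation": [[0,0,0],[0,0,0],[0,0,0],[0,0,0],[0,0,0]], "grip": [1,1,1,1,1]}}

```text
time_s: 25.55
position: [0.5362, 0.0053, 0.1156]
tcp_rot: [[0.994, -0.0, 0.113], [-0.113, 0.0, 0.994], [-0.0, -1.0, 0.0]]
force: [-0.5, 0.6, -2.3]
opening: 0.136
```

Emit:
{"method": "arm_command", "body": {"translation": [[0,0.03,0],[0,0.055,0],[0,0.075,0],[0,0.075,0]], "rotation": [[0,0,0],[0,0,0],[0,0,0],[0,0,0]], "grip": [1,1,1,1]}}

```text
time_s: 25.95
position: [0.5362, 0.0054, 0.1096]
tcp_rot: [[0.994, -0.0, 0.113], [-0.113, 0.0, 0.994], [-0.0, -1.0, 0.0]]
force: [-0.3, 0.4, -2.7]
opening: 0.134
```

Emit:
{"method": "arm_command", "body": {"translation": [[0,0.005,0],[0,0.01,0],[0,0.015,0],[0,0.02,0],[0,0.02,0]], "rotation": [[0,0.13,0],[0,0.26,0],[0,0.39,0],[0,0.5,0],[0,0.55,0]], "grip": [1,1,1,1,1]}}

```text
time_s: 26.45
position: [0.5371, 0.0052, 0.1091]
tcp_rot: [[0.77, 0.002, 0.638], [-0.638, -0.001, 0.77], [0.002, -1.0, 0.001]]
force: [-0.2, 0.5, 3.2]
opening: 0.131
```

Emit:
{"method": "arm_command", "body": {"translation": [[0,0.003,0],[0,0.006,0],[0,0.01,0],[0,0.014,0],[0,0.018,0]], "rotation": [[0,0.07,0],[0,0.14,0],[0,0.21,0],[0,0.28,0],[0,0.35,0]], "grip": [1,1,1,1,1]}}

```text
time_s: 26.95
position: [0.5372, 0.0051, 0.1078]
tcp_rot: [[0.491, 0.002, 0.871], [-0.871, -0.001, 0.491], [0.002, -1.0, 0.002]]
force: [0.6, 0.2, 4.5]
opening: 0.136
```

Emit:
{"method": "arm_command", "body": {"translation": [[0,0.003,0],[0,0.006,0],[0,0.009,0],[0,0.012,0],[0,0.012,0]], "rotation": [[0,0.07,0],[0,0.14,0],[0,0.21,0],[0,0.28,0],[0,0.35,0]], "grip": [1,1,1,1,1]}}

```text
time_s: 27.45
position: [0.5367, 0.0052, 0.1067]
tcp_rot: [[0.146, 0.001, 0.989], [-0.989, -0.001, 0.146], [0.001, -1.0, 0.001]]
force: [-0.7, 0.2, 2.5]
opening: 0.137
```

Emit:
{"method": "arm_command", "body": {"translation": [[0,0,0],[0,0,0],[0,0,0],[0,0,0],[0,0,0]], "rotation": [[0,0.06,0],[0,0.12,0],[0,0.18,0],[0,0.24,0],[0,0.27,0]], "grip": [1,1,1,1,1]}}

```text
time_s: 27.95
position: [0.5365, 0.0053, 0.1066]
tcp_rot: [[-0.135, 0.001, 0.991], [-0.991, -0.001, -0.135], [0.0, -1.0, 0.001]]
force: [-1.0, 1.2, 3.6]
opening: 0.137
```

```bash
python3 -c "
from h import *
s=bot.read_state();R=np.array(s['tcp_rot']);print(s['time_s'],s['position'],'phi',np.degrees(np.arctan2(R[1,0],R[0,0])),s['force'],s['moment'],s['opening'],np.round(s['joint_positions'],1))"
```

```text
27.95 [0.53647935 0.00528175 0.10663044] phi -97.736730283551 [-1.02632281  1.19637319  3.62471974] [-0.00057839  0.14214644  0.18111875] 0.1367023097595864 [-11.4  35.3 101.5  -0.   43.1  -3.6]
```

Emit:
{"method": "arm_command", "body": {"translation": [[0,0,0],[0,0,0],[0,0,0],[0,0,0]], "rotation": [[0,0.03,0],[0,0.06,0],[0,0.07,0],[0,0.07,0]], "grip": [1,1,1,1]}}

```text
time_s: 28.35
position: [0.5364, 0.0053, 0.1065]
tcp_rot: [[-0.204, 0.001, 0.979], [-0.979, -0.001, -0.204], [0.001, -1.0, 0.001]]
force: [-1.3, 0.0, 5.6]
opening: 0.133
```

```bash
python3 -c "
from h import *
s=bot.read_state();R=np.array(s['tcp_rot']);print(s['time_s'],s['position'],'phi',np.degrees(np.arctan2(R[1,0],R[0,0])),s['force'],s['moment'],s['opening'])"
```

```text
28.35 [0.53640453 0.00529448 0.10652745] phi -101.76814932538811 [-1.33357857e+00  5.00847566e-03  5.64847014e+00] [0.04502019 0.21545013 0.47849363] 0.1333314303405752
```

The moment rose from 0.18 to 0.48 N m at about 95°, so the ring is at the stop. Release and retreat.

Emit:
{"method": "arm_command", "body": {"translation": [[0,0,0],[0,0,0],[0,0,0],[0,0,0],[0,0,0]], "rotation": [[0,-0.02,0],[0,-0.02,0],[0,-0.02,0],[0,-0.02,0],[0,-0.02,0]], "grip": [0.6,0.3,0.3,0.3,0.3]}}

```text
time_s: 28.85
position: [0.5362, 0.0054, 0.1056]
tcp_rot: [[-0.186, -0.0, 0.983], [-0.983, 0.0, -0.186], [-0.0, -1.0, -0.0]]
force: [-0.2, -0.1, 0.3]
opening: 0.341
```

Emit:
{"method": "arm_command", "body": {"translation": [[0,-0.3,0],[0,-0.6,0],[0,-1,0]], "rotation": [[0,0,0],[0,0,0],[0,0,0]], "grip": [0.3,0.3,0.3]}}

```text
time_s: 29.15
position: [0.5353, 0.0055, 0.1855]
tcp_rot: [[-0.186, -0.003, 0.983], [-0.983, 0.001, -0.186], [-0.0, -1.0, -0.003]]
force: [0.1, -0.5, -0.2]
opening: 0.351
```

Emit:
{"method": "arm_command", "body": {"translation": [[-0.4,-0.4,0],[-0.8,-0.8,0],[-1,-1,0],[-1,-1,0],[-1,-1,0]], "rotation": [[0,0,0],[0,0,0],[0,0,0],[0,0,0],[0,0,0]], "grip": [0,0,0,0,0]}}

```text
time_s: 29.65
position: [0.5505, 0.0838, 0.2652]
tcp_rot: [[-0.185, -0.001, 0.983], [-0.983, -0.001, -0.185], [0.001, -1.0, -0.001]]
force: [0.6, -0.1, -1.4]
opening: 0.497
```

Run:
```python
from h import *
np.set_printoptions(precision=4,suppress=True)
a,capS=shot("scene");
s=bot.read_state()
for z,n in((.067,"ring_mid"),(.094,"ring_bar")):
    for r in models.spot_point("scene",n)[:2]: print("scene",n,r["conf"],at_z(capS,np.array(r["point"])*[W,H],z))
s,cap=shot("wrist");print(s["time_s"],s["position"],s["force"])
for z,n in((.067,"ring_mid"),(.094,"ring_bar")):
    for r in models.spot_point("wrist",n)[:2]: print("wrist",n,r["conf"],at_z(cap,np.array(r["point"])*[W,H],z,s))
for z in (.061,.063,.066): print(z,fit_circle(cap,(.5365,.0055),z,.06,s,inside=0,span=.006),fit_circle(cap,(.5365,.0055),z+.001,.03,s,inside=0,span=.006))
c=capS["image"][130:330,190:470];cv2.imwrite("pics/f.png",np.hstack([cv2.resize(c,(400,286)),cv2.resize(cap["image"],(400,286))]))
```

```text
scene ring_mid 0.83 [0.5343 0.0063 0.067 ]
scene ring_mid 0.57 [0.375  0.1197 0.067 ]
scene ring_bar 0.97 [0.5416 0.0079 0.094 ]
scene ring_bar 0.58 [0.379 0.121 0.094]
29.8 [0.55  0.083 0.264] [ 0.5818 -0.3846 -0.3348]
wrist ring_mid 0.67 [0.3694 0.1043 0.067 ]
wrist ring_bar 0.94 [0.3683 0.1063 0.094 ]
wrist ring_bar 0.6 [0.5354 0.0048 0.094 ]
0.061 (array([0.536 , 0.0042]), np.float32(18.082136)) (array([0.535, 0.005]), np.float32(32.878525))
0.063 (array([0.5363, 0.005 ]), np.float32(18.085701)) (array([0.5357, 0.0057]), np.float32(32.865788))
0.066 (array([0.5363, 0.0057]), np.float32(17.895956)) (array([0.5357, 0.007 ]), np.float32(32.568))
```

View pics/f.png

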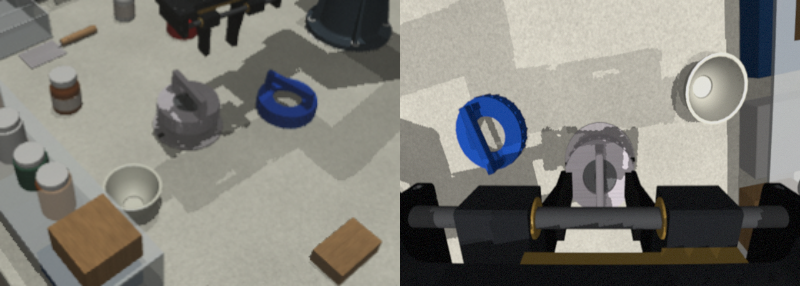

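The ring sits level on the holder at about (188,115) in the left panel. In the wrist view its bar is parallel to the tool axis, so it stayed at the stop after release. The gripper is clear of everything.

```bash
python3 -c "
from h import *
print(bot.hand_in())"
```

```text
the job is handed in; nothing more can be done
None
```

I loaded the filter holder, screwed the ring to the stop and handed the job in at about 30 s. The hand-in gave no verdict.

**Disc and cover:** The disc went in flat and the cover went on top of it, both knobs up. Neither insertion showed contact force on the way down, and the pictures show both seated about 1–2 mm from the holder's axis.

**Ring:** I set it over the barrel with the bar in line with the marks and turned it clockwise. The wrist moment rose from 0.18 to 0.48 N m at about 95°, which I took as the stop. The nominal stop is 93°, so the mark angle I measured may be 1–2° off. The gripper came down 3.1 mm during the turn, matching the drop expected when the ring is screwed home.

**Last checks, after letting go:**
- The ring measured within about 2 mm of the axis in the wrist circle fits. The scene camera's spot for the bar was about 6 mm off, which I put down to that network's error.
- The bar was still at the turned angle, so the ring did not spring back.
- The gripper was clear of everything, and I saw no bystander moved.
- I could not read the seat depth directly. I inferred it from the gripper's descent.

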